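# Set the mousetrap and slide it against the document box

### The arm

A 7-joint arm with a two-finger parallel gripper is mounted at the origin on the work surface; the furniture and walls round the work are solid. World frame = base frame: x ahead of the robot, y to its left, z up, the work surface at z = 0. Lengths are in mm, angles in rad, forces in N, time in s.
With the tool pointing down it reaches from about 400 to 850 mm from the base axis. Payload 4.5 kg.
Tool frame: the origin (TCP) lies on the centre line of the jaws, within the pads' length; the fingertips stand 11 mm ahead of it and the grasp point (between the pads) lies 8 mm behind it; z points along the fingers, y is the line along which they close (so a half turn about z gives the same grasp; the last joint's range is limited). The gripper opens to 85 mm and grips with 20 to 120 N. Pads are 22 mm wide; open, the fingers measure 114 mm over their backs; the gripper's body (76 mm by 85 mm) begins 54 mm behind the grasp point. The pads swing forward as they close: fully open they stand 13 mm farther back than shut.
Start: joints at [-1.302, 0.689, -0.195, 1.565, 0.157, 0.902, -0.215], TCP at [145.384, 607.879, 242.317] pointing down, gripper open.
Joint ranges: [-3.01, 3.01], [-0.46, 2.08], [-1.47, 1.51], [0.13, 2.56], [-1, 4.14], [0.04, 2.09], [-2.66, 2.66]. Speed limits (rad/s): [2.57, 2.57, 3.14, 3.14, 3.14, 3.14, 3.14].

### API

Orientations are given as a unit quaternion [w, x, y, z].
In Python, from cell import telemetry, read_camera, ticket gives the robot as it stands. The module is installed in compiled form; this text tells all that it offers.
- The arm moves only by the tool move_arm, never from a script. Its argument "commands" is text: rows parted by semicolons, each of 5 numbers parted by spaces: the opening, from 0 (shut) to 1 (fully open), then the shift along the tool's x, y, z scaled (see below), then the turn about the tool's z scaled (see below). A call has exactly 10 rows; each row shifts and turns the commanded pose from where the row before left it, along the tool's axes as they then stand; what a row does not reach is not made up. The controller multiplies each number of a shift by 0.03 m and each number of a turn by 0.15 rad. A row lasts 1/10 s, in which the tool goes at most 50 mm and 8.59 degrees, less where a joint would pass 70% of its speed; a pose out of reach is approached as far as the arm can. A call with a number of a shift or a turn outside -1 to 1 is refused whole. A call with a gripper value outside its range is refused whole. The fingers move at their own pace and stop on an object; "squeeze" is the grip in N (left out, the last holds). Time passes only in rows, so rows that do not move let the fingers close, or fill a call up. It gives the time, the measured TCP pose, the force, the opening and the grip force at its end, in the units of the state.
- telemetry.sense(): the state, without advancing time (a new reading comes with each control period).
- read_camera(name): name is "side" or "top"; returns a dict with "image" (420x560x3 uint8, red, green, blue), "range_z" (420x560 float32, mm along the optical axis (not along the pixel's ray), 0 where there is no reading), "fx", "fy", "cx", "cy" (pixels), "position" and "rotation" of the camera in the world. Camera axes: x right, y up, looking along -z (the intrinsics and any distortion apply to the point x, -y, -z); pixel columns grow to the right and rows downward; lengths in mm; the calibration is good to about 2 mm. A picture is of the moment at which its call begins.
- ticket.finish_job(): hands the job in; it is judged then, once.
The state is a dict: "time": time; "joint_positions": joint angles; "joint_velocities": joint speeds; "joint_efforts": joint torques, N m; "ee_pos": TCP position; "ee_rot": TCP orientation; "ft_force": force on the tool from outside, world axes, zero at the start; "torque": the same for the moment, N m; "finger_gap": finger opening in mm; "finger_force": force on a finger pad.
Only numpy, scipy, OpenCV 4.12 (cv2) and the standard library are available. Lean on these libraries where they do the work, as an engineer would, in place of code of your own. Each camera call takes 0.05 s, during which the arm holds its last target. There are 200 camera calls.

### The job

A mouse has been running along the grey document box, so set the snap trap for it: press the trap's sprung thumb lever gently down until you feel the arm go past its catch, then ease off slowly so that the catch takes the load and the arm stays back. With the trap set and the lever let go, slide the trap gently along the desk until its pedal end stands square against the side of the box. Do not force the lever or the trap (it takes 18 N at most), do not let the arm snap at any time, and leave the other things on the desk where they are.

Things in the scene. Friction and masses are not known exactly. Their poses are not given: they have to be found in the camera images.
- trap: Snap mousetrap lying loose on the desk, 0.3 to 0.5 kg; slides at about 2 to 3 N. Pale wooden board, 140 long (x) x 66 wide (y) x 12 mm high; origin at the centre of its underside, x to the pedal end, z up. A one-piece sprung arm turns on a pin across its middle: steel wire strike bar ahead (+x), black thumb lever behind (-x). The robot may load trap and lever with 18 N at most.
- pin (a point): Middle of the arm's hinge pin: along the trap's y, over the board's centre, 33 mm above the desk, between two steel cheeks (to 40 mm height, at y = +-27). From it the strike bar reaches 60 mm ahead; sprung, it lies on the board. The thumb lever, 34 mm wide, 5 mm thick, reaches 60 mm behind, rising backward at 45 degrees when sprung. Axes as the trap's.
- lever_rib (a point): Top of the raised rib across the thumb lever, where to press: a round ridge (radius 3.5 mm, 25 mm long in y), its axis 52 mm from the pin along the lever and 3 mm above the lever's mid-plane. Sprung: about x = -32, z = 74 mm in the trap's frame; lever level: x = -52, z = 39; it goes on lower. Pressed straight down it takes 8 N at first, rising to 9 to 12 N near the catch.
- strike_arm (a joint): Turn of the arm, rad: 0 sprung, grows as the lever goes down. A catch takes it at 0.49 to 1.02, different on each trap and not known beforehand; 0.065 rad (3 mm at the rib) past that is a hard stop where the force climbs steeply. Eased off, a caught arm stays; one not caught follows the finger back. Coming back faster than 3 rad/s (0.15 m/s at the rib) is a snap.
- pedal_plate (a point): Middle of the brass trip pedal, 24 x 24 mm, about 24 mm above the desk and 43 mm ahead of the pin, between the sides of the strike bar; its hook near the pin is the catch. The passing arm pushes it aside and it springs back under the arm. 2 to 3 N on it fires a set trap.
- trap_rear (a point): Middle of the upright rear edge of the trap's board (the end under the thumb lever), 6 mm above the desk: the edge to push on, 66 mm wide, 12 mm high. The lever's end stays at least 8 mm ahead of it.
- trap_front (a point): Middle of the upright front edge of the trap's board (the pedal end), 6 mm above the desk; 140 mm from trap_rear; this end has to come up to box_side.
- box_side (a point): Middle of the upright side, facing the trap, of the lidded grey document box (200 deep x 300 wide x 115 mm high, stands firm), 6 mm above the desk. x points straight into the box, so the trap is on the side of negative x; y runs level along the side, z up. Flat face from y = -150 to +150 mm; the lid overhangs it by 4 mm, from 81 mm height up.
- big_clip: Black binder clip, 23 x 32 x 34 mm, standing beside the trap's way; origin under its middle. Bystander.
- sharpener: Small brass pencil sharpener, 15 x 25 x 12 mm, beside the trap; origin under its middle. Bystander.
- usb_stick: Black memory stick lying beside the trap, 18 x 53 x 8 mm; origin under its middle. Bystander.
- pen: White and green pen, 11 x 145 x 9 mm, lying beside the trap's way; origin under its middle. Bystander.
Not all that is in view belongs to the job. What is meant by the trap is not blue, and is the smaller of those in its own colour.

How it is judged (in metres and radians):
On the way:
1. the trap is set, standing clear of the document box: the arm stays back on its catch with the robot off the trap (value of joint strike_arm above 0.4 rad and contact force between each of the fingers, the arm and trap below 0.3 N and velocity of joint strike_arm between -0.1 and 0.1 rad/s and x of trap_front in the frame of box_side below -0.02 m), for 0.3 s.
At the end, for the whole second after the job is handed in: The arm is still back on its catch (turned by more than 0.4 rad), the trap lies flat on the desk at rest, the middle of its pedal end is within 6 mm of the box's side and within 120 mm of that side's middle, and its length is square to the side within 0.09 rad (value of joint strike_arm above 0.4 rad and x of trap_front in the frame of box_side between -0.006 and 0.004 m and y of trap_front in the frame of box_side between -0.12 and 0.12 m and angle between the x axis of trap and the x axis of box_side, either way round below 0.09 rad and angle between trap's own z axis and vertical below 0.05 rad and height (world z) of trap below 0.004 m and linear speed of trap below 0.01 m/s); the robot touches nothing.
It fails at once if the robot presses or pushes the trap or its lever with more than 18 N (contact force between any of the fingers, the arm and trap above 18 N).
It fails at once if the arm snaps (comes back faster than 3 rad/s) (velocity of joint strike_arm below -3 rad/s).
It fails at once if one of the things beside the trap is shifted by more than 10 mm (distance of any of big_clip, sharpener, usb_stick, pen from where it was at the start of the episode above 0.01 m).
It also fails if it takes over 64 s, if anything falls off the work surface, if the arm or the gripper's body presses on something with over 40 N, if the wrist force passes 120 N, or if a joint passes its speed limit or range.

## Working session

There is one attempt and no reset: what is moved stays moved. The work goes in short steps, Python scripts to look and compute and a tool call to move; the robot and the scene stay as the last step left them, time stands still between calls to the robot, and variables do not carry over. Pictures are saved under pics/ and viewed, at most 10 in all, crops included, and the job is handed in when it is done.

Besides the shell and the picture viewer there is one more tool, called after "Emit:" as name(argument=value, ...), one argument or row to a line, values as JSON. move_arm: Moves the arm, as the interface text tells. Shifts and turns lie within -1 to 1; 1 stands for 0.03 m of shift or 0.15 rad of turn. Its arguments: {"type":"object","properties":{"commands":{"type":"string"},"squeeze":{"type":"number"}},"required":["commands"]}

```bash
mkdir -p pics
cat > h.py <<'E'
import numpy as np, cv2
from cell import telemetry, read_camera, ticket
def snap(n):
    d=read_camera(n); np.savez(''+n+'.npz',**d); return d
def pts(d):
    z=np.asarray(d['range_z'],float); v,u=np.mgrid[:z.shape[0],:z.shape[1]]
    p=np.stack([(u-d['cx'])/d['fx']*z,-(v-d['cy'])/d['fy']*z,-z],-1)
    R=np.asarray(d['rotation']); 
    if R.shape!=(3,3):
        from scipy.spatial.transform import Rotation as Ro
        R=Ro.from_quat(R,scalar_first=True).as_matrix()
    w=p@R.T+np.asarray(d['position']); w[z==0]=np.nan; return w
E
python3 - <<'E'
from h import *
for n in('top','side'):
    d=snap(n); cv2.imwrite(f'pics/{n}0.png',d['image'][...,::-1]); print(n,d['position'],np.asarray(d['rotation']).tolist(),d['fx'],d['cx'],d['cy'],[k for k in d])
s=telemetry.sense(); print(s)
E
```

```text
top [ 444.24455134   87.8040231  1217.90136377] [-0.6974997675097564, -0.02920680462311708, 0.03757054975569844, 0.7150031403277873] 539.8203126452069 274.85247615887624 209.5379934333638 ['image', 'range_z', 'fx', 'fy', 'cx', 'cy', 'position', 'rotation']
side [ 288.77175305 -807.18399139  427.06896495] [0.813839364664411, 0.5622352329400135, -0.07508214860162866, -0.12617330274221877] 497.06679476897426 285.770183623302 212.11401665840103 ['image', 'range_z', 'fx', 'fy', 'cx', 'cy', 'position', 'rotation']
{'time': 0.1, 'joint_positions': array([-1.30221274,  0.68989754, -0.19449409,  1.56622454,  0.15730053,
        0.90248652, -0.2151181 ]), 'joint_velocities': array([-0.000137  , -0.00125915, -0.00126982, -0.00196379, -0.00085714,
       -0.00035758,  0.00033366]), 'joint_efforts': array([-3.63077153e-03, -5.40600765e+01, -1.27128135e+00, -1.58984649e+01,
        9.43805877e-03,  4.42005956e-03, -1.82585995e-05]), 'ee_pos': array([145.32213783, 607.30407055, 241.56929881]), 'ee_rot': array([-2.86829920e-05,  1.17104154e-01,  9.93119306e-01, -8.13084651e-04]), 'ft_force': array([ 0.19312761,  0.36126364, -0.54900711]), 'torque': array([ 0.03267134, -0.00327265, -0.00320103]), 'finger_force': 0.0, 'finger_gap': 85.52617329166681}
```

View pics/top0.png

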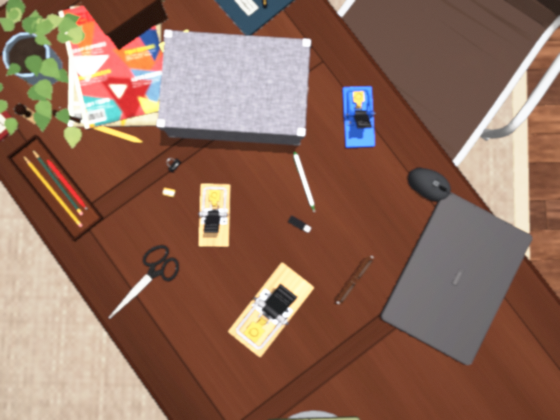

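View pics/side0.png

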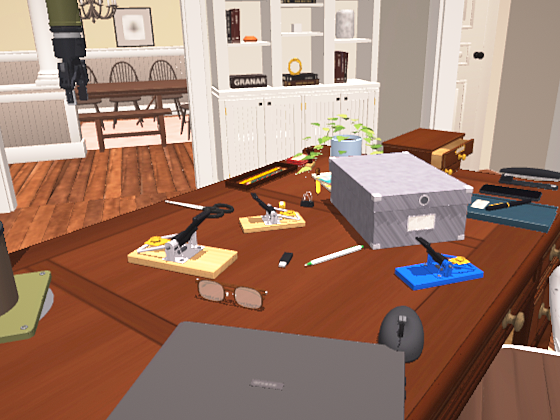

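Top view candidates: small wooden trap (214,215), large wooden trap (271,308) and blue trap (358,117). The target should be the one at (214,215), since it is not blue and is the smaller wooden one. The clip (173,164), sharpener (169,192), USB stick (300,224) and pen (304,182) lie beside it. I'll confirm with a crop and measure.

```bash
cat > m.py <<'E'
from h import *
def trap(d,near=None):
    w=pts(d); hsv=cv2.cvtColor(d['image'],cv2.COLOR_RGB2HSV)
    m=(hsv[...,0]>10)&(hsv[...,0]<32)&(hsv[...,1]>50)&(hsv[...,2]>150)&(abs(w[...,2]-12)<8)
    n,l,st,c=cv2.connectedComponentsWithStats(cv2.morphologyEx(m.astype('uint8'),cv2.MORPH_CLOSE,np.ones((3,3))))
    out=[]
    for i in range(1,n):
        if st[i,4]<150: continue
        p=w[(l==i)&m][:,:2].astype('float32'); out.append((c[i].round(),cv2.minAreaRect(p),np.median(w[(l==i)&m][:,2])))
    return out
E
python3 - <<'E'
from m import *
d=dict(np.load('top.npz'));w=pts(d)
for o in trap(d): print(o, cv2.boxPoints(o[1]).round(1).tolist())
print('desk z',[w[y,x].round(1) for x,y in((250,250),(150,220),(240,170))])
def blob(n,u0,u1,v0,v1,zl,zh):
    p=w[v0:v1,u0:u1].reshape(-1,3);p=p[(p[:,2]>zl)&(p[:,2]<zh)];r=cv2.minAreaRect(p[:,:2].astype('float32'));print(n,len(p),r,p[:,2].max())
blob('clip',160,185,150,175,6,60);blob('sharp',160,178,185,199,5,30);blob('usb',285,315,213,235,4,20);blob('pen',288,320,148,214,4,20)
p=w[20:150,150:320].reshape(-1,3);p=p[(p[:,2]>105)&(p[:,2]<125)]
r=cv2.minAreaRect(p[:,:2].astype('float32'));print('box',r,cv2.boxPoints(r).tolist(),np.median(p[:,2]))
# box side face from side cam
lv=w[195:250,195:235].reshape(-1,3);lv=lv[lv[:,2]>45];print('high pts',lv[lv[:,2].argsort()[-6:]].round(1).tolist(), lv.mean(0))
c=cv2.resize(d['image'][140:260,150:310],None,fx=5,fy=5,interpolation=2)
cv2.imwrite('pics/crop.png',c[...,::-1])
ds=dict(np.load('side.npz'));ws=pts(ds)
q=ws[180:245,330:470].reshape(-1,3)
for o in trap(ds): print('side',o)
q=q[(q[:,2]>15)&(q[:,2]<75)]; print('side face pts',len(q)); np.save('q.npy',q); print(q[::400].round(0).tolist())
E
```

```text
(array([86., 39.]), ((964.7022705078125, 502.9971008300781), (39.3400764465332, 80.34020233154297), 88.46556091308594), np.float64(11.910954551367013)) [[924.0, 484.3999938964844], [1004.2999877929688, 482.29998779296875], [1005.4000244140625, 521.5999755859375], [925.0999755859375, 523.7000122070312]]
(array([137.,  57.]), ((914.9949951171875, 383.4167785644531), (55.17918395996094, 88.96822357177734), 7.155624866485596), np.float64(12.080274206476474)) [[882.0999755859375, 424.1000061035156], [893.2000122070312, 335.79998779296875], [947.9000244140625, 342.70001220703125], [936.7999877929688, 431.0]]
(array([148., 106.]), ((802.1015625, 356.35211181640625), (46.90845489501953, 45.80118179321289), 84.90469360351562), np.float64(11.743142215032321)) [[777.2000122070312, 335.0], [822.7999877929688, 331.0], [827.0, 377.70001220703125], [781.4000244140625, 381.70001220703125]]
(array([120., 128.]), ((758.768798828125, 414.994873046875), (139.71987915039062, 55.915584564208984), 70.50699615478516), np.float64(6.687892398149188)) [[709.0999755859375, 358.5], [761.7999877929688, 339.799987
[... 2357 characters left out ...]
 223.]), ((551.4639892578125, 203.48704528808594), (72.56532287597656, 139.47634887695312), 86.19943237304688), np.float64(9.851851936748403))
side (array([189., 261.]), ((340.11273193359375, 82.26918029785156), (93.36740112304688, 194.9842987060547), 50.289188385009766), np.float64(14.609622386963764))
side (array([ 25., 304.]), ((77.2066879272461, 0.7793807983398438), (59.858577728271484, 210.17198181152344), 3.0554745197296143), np.float64(10.996309272007238))
side face pts 3681
[[733.0, 297.0, 58.0], [716.0, 100.0, 71.0], [714.0, 75.0, 57.0], [719.0, 128.0, 28.0], [775.0, 2.0, 60.0], [716.0, 105.0, 21.0], [831.0, -2.0, 39.0], [792.0, 0.0, 35.0], [791.0, 6.0, 25.0], [729.0, -121.0, 74.0]]
```

View pics/crop.png

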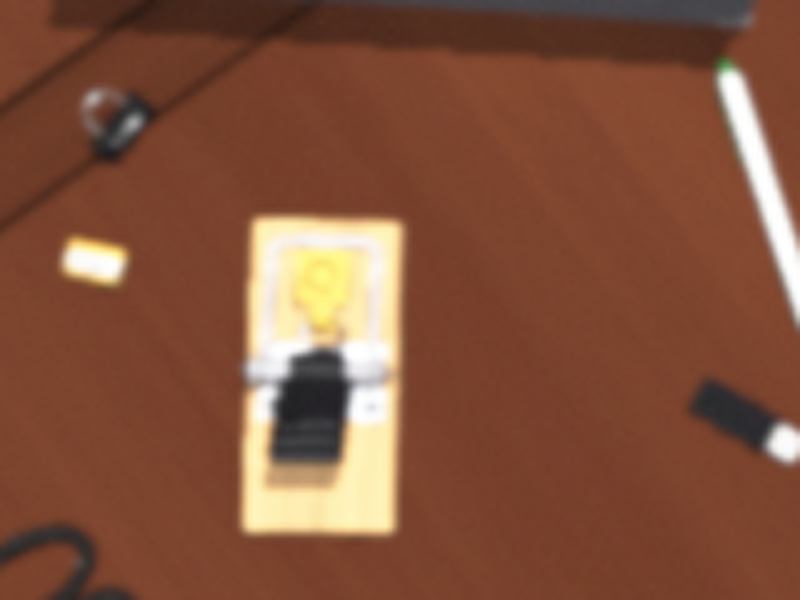

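The crop shows the small wooden trap at (214,215) in the top view. It measures 140x66, its centre is about (551,209), its yaw is -0.07, and its pedal end faces the box. The box is about 100 mm ahead with its normal at yaw -0.088. The way is clear. Next I close the fingers and fly above the lever.

Emit:
move_arm(
  commands="0 0 0 0 -1; 0 0 0 0 -0.085; 0 -1 -0.93 0 0; 0 -1 -0.93 0 0; 0 -1 -0.93 0 0; 0 -1 -0.93 0 0; 0 -1 -0.93 0 0; 0 -1 -0.93 0 0; 0 -1 -0.93 0 0; 0 -1 -0.93 0 0",
  squeeze=20,
)

```text
time: 1.1
ee_pos: [369.7, 366.5, 242.2]
ee_rot: [-0.0, 0.038, 0.999, -0.0]
ft_force: [0.6, -0.2, 0.7]
finger_gap: 0.0
finger_force: 0.0
```

Emit:
move_arm(
  commands="0 -1 -0.93 0 0; 0 -1 -0.93 0 0; 0 -1 -0.93 0.3 0; 0 -1 -0.93 0.5 0; 0 -1 -0.93 0.6 0; 0 -0.23 -0.2 0.6 0; 0 0 0 0.6 0; 0 0 0 0.6 0; 0 0 0 0.3 0; 0 0 0 0 0",
)

```text
time: 2.1
ee_pos: [513.9, 211.2, 136.2]
ee_rot: [-0.001, 0.037, 0.999, -0.001]
ft_force: [0.6, -0.4, -0.0]
finger_gap: 0.2
finger_force: 0.0
```

```bash
cat > s.py <<'E'
from h import *
s=telemetry.sense(); n=s['ee_rot']; x=np.array([1-2*(n[2]**2+n[3]**2),2*(n[1]*n[2]+n[0]*n[3])])
a=-.072; d=s['ee_pos'][:2]-[550.6,209]; f=np.array([np.cos(a),np.sin(a)])
print('t',s['time'],'pos',s['ee_pos'].round(2),'yaw',np.arctan2(-x[1],-x[0]).round(4),'trap xy',(d@f).round(1),(d@[-f[1],f[0]]).round(1),'F',s['ft_force'].round(2),'gap',s['finger_gap'])
E
python3 s.py
```

```text
t 2.1 pos [513.9  211.22 136.19] yaw -0.0733 trap xy -36.8 -0.4 F [ 0.62 -0.42 -0.04] gap 0.15447929335251312
```

Emit:
move_arm(
  commands="0 0 0 0.3 0; 0 0 0 0.3 0; 0 0 0 0.2 0; 0 0 0 0.2 0; 0 0 0 0.1 0; 0 0 0 0 0; 0 0 0 0 0; 0 0 0 0 0; 0 0 0 0 0; 0 0 0 0 0",
)

```text
time: 3.1
ee_pos: [514.8, 211.6, 104.5]
ee_rot: [0.0, 0.036, 0.999, 0.0]
ft_force: [0.6, 0.2, 0.0]
finger_gap: 0.1
finger_force: 0.0
```

```bash
python3 s.py
python3 - <<'E'
from h import *
d=snap('side'); cv2.imwrite('pics/side1.png',cv2.resize(d['image'][80:260,190:350],None,fx=3.3,fy=3.3,interpolation=2)[...,::-1])
w=pts(d); s=telemetry.sense()['ee_pos']
m=(np.abs(w[...,0]-s[0])<25)&(np.abs(w[...,1]-s[1])<25)&(w[...,2]>60)&(w[...,2]<150)
p=w[m]; p=p[p[:,2].argsort()]; print(len(p)); print(np.percentile(p[:,2],[0,2,5,10,20]).round(1))
h=np.histogram(p[:,2],bins=np.arange(60,151,5));print(h[0])
E
```

```text
t 3.1 pos [514.85 211.61 104.48] yaw -0.0721 trap xy -35.8 0.0 F [0.62 0.25 0.01] gap 0.07540680669709608
260
[60.  61.9 65.3 71.9 75.4]
[13  8 31  1  0  0 13 18 24 23 25 24 25 22 12  8  6  7]
```

View pics/side1.png

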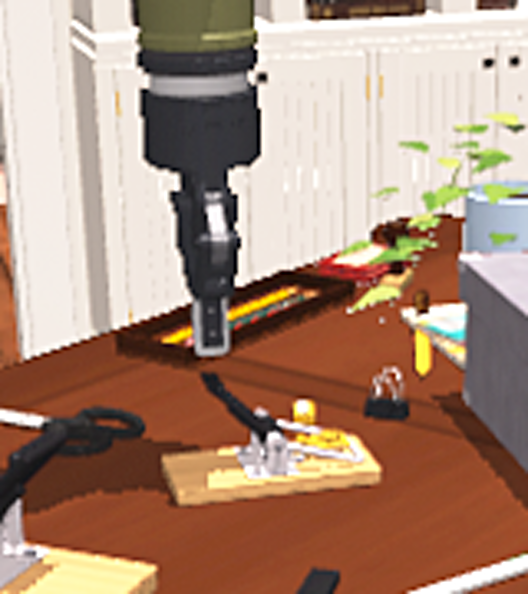

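The crop shows the fingertip at (210,355), directly above the lever tip at (208,380), centred and clear. I descend to contact.

Emit:
move_arm(
  commands="0 0 0 0.15 0; 0 0 0 0.15 0; 0 0 0 0.1 0; 0 0 0 0.05 0; 0 0 0 0.05 0; 0 0 0 0.03 0; 0 0 0 0.02 0; 0 0 0 0 0; 0 0 0 0 0; 0 0 0 0 0",
)

```text
time: 4.15
ee_pos: [514.7, 211.6, 88.0]
ee_rot: [0.0, 0.036, 0.999, 0.0]
ft_force: [-0.9, 0.2, 3.8]
finger_gap: 0.1
finger_force: 1.7
```

Emit:
move_arm(
  commands="0 0 0 0.05 0; 0 0.02 0 0.05 0; 0 0.05 0 0.06 0; 0 0.05 0 0.06 0; 0 0.04 0 0.06 0; 0 0.04 0 0.05 0; 0 0.03 0 0.05 0; 0 0.02 0 0.02 0; 0 0 0 0 0; 0 0 0 0 0",
)

```text
time: 5.15
ee_pos: [505.3, 212.1, 76.3]
ee_rot: [-0.001, 0.036, 0.999, -0.001]
ft_force: [-5.6, -0.7, 11.7]
finger_gap: 0.1
finger_force: 5.6
```

```bash
python3 s.py
```

```text
t 5.15 pos [505.26 212.07  76.28] yaw -0.0712 trap xy -45.4 -0.2 F [-5.59 -0.7  11.66] gap 0.05926983735592712
```

Emit:
move_arm(
  commands="0 0.03 0 0 0; 0 0.03 0 0.02 0; 0 0.02 0 0.02 0; 0 0.02 0 0.03 0; 0 0.02 0 0.03 0; 0 0.02 0 0.03 0; 0 0.01 0 0.03 0; 0 0 0 0 0; 0 0 0 0 0; 0 0 0 0 0",
)

```text
time: 6.15
ee_pos: [502.2, 212.3, 71.6]
ee_rot: [-0.0, 0.036, 0.999, -0.0]
ft_force: [-3.2, -1.1, 9.4]
finger_gap: -0.1
finger_force: 4.9
```

```bash
python3 s.py
```

```text
t 6.15 pos [502.16 212.27  71.62] yaw -0.0718 trap xy -48.6 -0.2 F [-3.19 -1.06  9.41] gap -0.13487870068614866
```

Emit:
move_arm(
  commands="0 0.02 0 0.02 0; 0 0.02 0 0.02 0; 0 0.01 0 0.02 0; 0 0.01 0 0.02 0; 0 0.01 0 0.01 0; 0 0 0 0 0; 0 0 0 0 0; 0 0 0 0 0; 0 0 0 0 0; 0 0 0 0 0",
)

```text
time: 7.15
ee_pos: [500.6, 212.4, 69.0]
ee_rot: [0.0, 0.036, 0.999, -0.0]
ft_force: [-0.8, -0.8, 8.8]
finger_gap: 0.0
finger_force: 4.6
```

Emit:
move_arm(
  commands="0 0.01 0 0.01 0; 0 0.01 0 0.01 0; 0 0.01 0 0.01 0; 0 0 0 0.01 0; 0 0 0 0.01 0; 0 0 0 0 0; 0 0 0 0 0; 0 0 0 0 0; 0 0 0 0 0; 0 0 0 0 0",
)

```text
time: 8.15
ee_pos: [499.8, 212.4, 67.5]
ee_rot: [0.0, 0.036, 0.999, -0.0]
ft_force: [-1.5, -1.6, 9.1]
finger_gap: -0.1
finger_force: 4.6
```

Emit:
move_arm(
  commands="0 0.01 0 0.01 0; 0 0.01 0 0.01 0; 0 0 0 0.01 0; 0 0 0 0.01 0; 0 0 0 0.01 0; 0 0 0 0 0; 0 0 0 0 0; 0 0 0 0 0; 0 0 0 0 0; 0 0 0 0 0",
)

```text
time: 9.15
ee_pos: [499.1, 212.4, 66.0]
ee_rot: [0.0, 0.036, 0.999, -0.0]
ft_force: [-1.7, 0.3, 10.0]
finger_gap: -0.3
finger_force: 4.6
```

Emit:
move_arm(
  commands="0 0.01 0 0.01 0; 0 0.01 0 0.01 0; 0 0 0 0.01 0; 0 0 0 0.01 0; 0 0 0 0.01 0; 0 0 0 0 0; 0 0 0 0 0; 0 0 0 0 0; 0 0 0 0 0; 0 0 0 0 0",
)

```text
time: 10.15
ee_pos: [498.5, 212.4, 64.5]
ee_rot: [0.0, 0.036, 0.999, -0.0]
ft_force: [-1.9, -1.2, 9.3]
finger_gap: -0.2
finger_force: 4.7
```

Emit:
move_arm(
  commands="0 0.01 0 0.01 0; 0 0.01 0 0.01 0; 0 0 0 0.01 0; 0 0 0 0.01 0; 0 0 0 0.01 0; 0 0 0 0 0; 0 0 0 0 0; 0 0 0 0 0; 0 0 0 0 0; 0 0 0 0 0",
)

```text
time: 11.15
ee_pos: [497.9, 212.5, 63.0]
ee_rot: [0.0, 0.036, 0.999, -0.0]
ft_force: [-2.2, -0.9, 9.9]
finger_gap: -0.0
finger_force: 4.9
```

Emit:
move_arm(
  commands="0 0.01 0 0.01 0; 0 0.01 0 0.01 0; 0 0 0 0.01 0; 0 0 0 0.01 0; 0 0 0 0.01 0; 0 0 0 0 0; 0 0 0 0 0; 0 0 0 0 0; 0 0 0 0 0; 0 0 0 0 0",
)

```text
time: 12.15
ee_pos: [497.3, 212.5, 61.5]
ee_rot: [0.0, 0.036, 0.999, -0.0]
ft_force: [-2.3, -1.0, 9.7]
finger_gap: 0.2
finger_force: 4.8
```

Emit:
move_arm(
  commands="0 0.01 0 0.01 0; 0 0.01 0 0.01 0; 0 0 0 0.01 0; 0 0 0 0.01 0; 0 0 0 0.01 0; 0 0 0 0 0; 0 0 0 0 0; 0 0 0 0 0; 0 0 0 0 0; 0 0 0 0 0",
)

```text
time: 13.15
ee_pos: [496.8, 212.5, 60.0]
ee_rot: [0.0, 0.036, 0.999, -0.0]
ft_force: [-1.8, -0.6, 8.8]
finger_gap: -0.1
finger_force: 4.8
```

Emit:
move_arm(
  commands="0 0.01 0 0.01 0; 0 0.01 0 0.01 0; 0 0 0 0.01 0; 0 0 0 0.01 0; 0 0 0 0.01 0; 0 0 0 0 0; 0 0 0 0 0; 0 0 0 0 0; 0 0 0 0 0; 0 0 0 0 0",
)

```text
time: 14.15
ee_pos: [496.4, 212.5, 58.6]
ee_rot: [0.0, 0.036, 0.999, -0.0]
ft_force: [-1.2, -1.1, 10.8]
finger_gap: 0.0
finger_force: 5.3
```

Emit:
move_arm(
  commands="0 0.01 0 0.01 0; 0 0 0 0.01 0; 0 0 0 0.01 0; 0 0 0 0.01 0; 0 0 0 0 0; 0 0 0 0 0; 0 0 0 0 0; 0 0 0 0 0; 0 0 0 0 0; 0 0 0 0 0",
)

```text
time: 15.15
ee_pos: [496.0, 212.5, 57.4]
ee_rot: [0.0, 0.036, 0.999, -0.0]
ft_force: [-1.8, -2.8, 9.9]
finger_gap: 0.3
finger_force: 5.0
```

Emit:
move_arm(
  commands="0 0.01 0 0.01 0; 0 0 0 0.01 0; 0 0 0 0.01 0; 0 0 0 0.01 0; 0 0 0 0 0; 0 0 0 0 0; 0 0 0 0 0; 0 0 0 0 0; 0 0 0 0 0; 0 0 0 0 0",
)

```text
time: 16.15
ee_pos: [495.7, 212.6, 56.1]
ee_rot: [0.0, 0.036, 0.999, -0.0]
ft_force: [-2.1, -1.4, 10.6]
finger_gap: -0.3
finger_force: 4.7
```

Emit:
move_arm(
  commands="0 0.01 0 0.01 0; 0 0 0 0.01 0; 0 0 0 0.01 0; 0 0 0 0.01 0; 0 0 0 0.01 0; 0 0 0 0 0; 0 0 0 0 0; 0 0 0 0 0; 0 0 0 0 0; 0 0 0 0 0",
)

```text
time: 17.15
ee_pos: [495.4, 212.6, 54.6]
ee_rot: [0.0, 0.036, 0.999, -0.0]
ft_force: [-1.6, -0.9, 10.8]
finger_gap: 0.1
finger_force: 4.9
```

Emit:
move_arm(
  commands="0 0.01 0 0.01 0; 0 0 0 0.01 0; 0 0 0 0.01 0; 0 0 0 0.01 0; 0 0 0 0.01 0; 0 0 0 0 0; 0 0 0 0 0; 0 0 0 0 0; 0 0 0 0 0; 0 0 0 0 0",
)

```text
time: 18.15
ee_pos: [495.1, 212.6, 53.1]
ee_rot: [0.0, 0.036, 0.999, -0.0]
ft_force: [-2.0, -1.4, 9.9]
finger_gap: 0.4
finger_force: 4.8
```

Emit:
move_arm(
  commands="0 0.01 0 0.01 0; 0 0 0 0.01 0; 0 0 0 0.01 0; 0 0 0 0.01 0; 0 0 0 0.01 0; 0 0 0 0 0; 0 0 0 0 0; 0 0 0 0 0; 0 0 0 0 0; 0 0 0 0 0",
)

```text
time: 19.15
ee_pos: [494.9, 212.6, 51.6]
ee_rot: [0.0, 0.036, 0.999, -0.0]
ft_force: [-1.1, -0.8, 9.3]
finger_gap: -0.3
finger_force: 4.8
```

Emit:
move_arm(
  commands="0 0 0 0.01 0; 0 0.01 0 0.01 0; 0 0 0 0.01 0; 0 0 0 0.01 0; 0 0 0 0.01 0; 0 0 0 0 0; 0 0 0 0 0; 0 0 0 0 0; 0 0 0 0 0; 0 0 0 0 0",
)

```text
time: 20.15
ee_pos: [494.6, 212.6, 50.1]
ee_rot: [0.0, 0.036, 0.999, -0.0]
ft_force: [-2.5, -1.2, 9.6]
finger_gap: 0.2
finger_force: 5.0
```

Emit:
move_arm(
  commands="0 0 0 0.01 0; 0 0 0 0.01 0; 0 0 0 0.01 0; 0 0 0 0.01 0; 0 0 0 0.01 0; 0 0 0 0 0; 0 0 0 0 0; 0 0 0 0 0; 0 0 0 0 0; 0 0 0 0 0",
)

```text
time: 21.15
ee_pos: [494.5, 212.6, 48.6]
ee_rot: [0.0, 0.036, 0.999, -0.0]
ft_force: [-1.6, -1.9, 9.6]
finger_gap: -0.1
finger_force: 5.0
```

Emit:
move_arm(
  commands="0 0 0 0.01 0; 0 0 0 0.01 0; 0 0 0 0.01 0; 0 0 0 0.01 0; 0 0 0 0.01 0; 0 0 0 0 0; 0 0 0 0 0; 0 0 0 0 0; 0 0 0 0 0; 0 0 0 0 0",
)

```text
time: 22.15
ee_pos: [494.4, 212.6, 47.1]
ee_rot: [0.0, 0.036, 0.999, -0.0]
ft_force: [-1.1, -0.5, 9.8]
finger_gap: 0.0
finger_force: 5.0
```

Emit:
move_arm(
  commands="0 0 0 0.01 0; 0 0 0 0.01 0; 0 0 0 0.01 0; 0 0 0 0.01 0; 0 0 0 0.01 0; 0 0 0 0 0; 0 0 0 0 0; 0 0 0 0 0; 0 0 0 0 0; 0 0 0 0 0",
)

```text
time: 23.15
ee_pos: [494.4, 212.6, 45.6]
ee_rot: [0.0, 0.036, 0.999, -0.0]
ft_force: [-2.0, -1.2, 10.9]
finger_gap: -0.1
finger_force: 4.9
```

Emit:
move_arm(
  commands="0 0 0 0.01 0; 0 0 0 0.01 0; 0 0 0 0.01 0; 0 0 0 0.01 0; 0 0 0 0.01 0; 0 0 0 0 0; 0 0 0 0 0; 0 0 0 0 0; 0 0 0 0 0; 0 0 0 0 0",
)

```text
time: 24.15
ee_pos: [494.4, 212.6, 44.1]
ee_rot: [0.0, 0.036, 0.999, -0.0]
ft_force: [-1.9, -1.3, 10.4]
finger_gap: -0.3
finger_force: 5.1
```

Emit:
move_arm(
  commands="0 0 0 0.01 0; 0 0 0 0.01 0; 0 0 0 0.01 0; 0 0 0 0.01 0; 0 0 0 0.01 0; 0 0 0 0 0; 0 0 0 0 0; 0 0 0 0 0; 0 0 0 0 0; 0 0 0 0 0",
)

```text
time: 25.15
ee_pos: [494.3, 212.6, 42.6]
ee_rot: [0.0, 0.036, 0.999, -0.0]
ft_force: [-1.5, -0.5, 9.9]
finger_gap: 0.2
finger_force: 5.2
```

Emit:
move_arm(
  commands="0 0 0 0.01 0; 0 0 0 0.01 0; 0 0 0 0.01 0; 0 0 0 0.01 0; 0 0 0 0.01 0; 0 0 0 0 0; 0 0 0 0 0; 0 0 0 0 0; 0 0 0 0 0; 0 0 0 0 0",
)

```text
time: 26.15
ee_pos: [494.4, 212.6, 41.2]
ee_rot: [0.0, 0.036, 0.999, -0.0]
ft_force: [-2.6, -1.7, 11.7]
finger_gap: 0.1
finger_force: 5.5
```

Emit:
move_arm(
  commands="0 0 0 0.01 0; 0 0 0 0.01 0; 0 0 0 0.01 0; 0 0 0 0.01 0; 0 0 0 0 0; 0 0 0 0 0; 0 0 0 0 0; 0 0 0 0 0; 0 0 0 0 0; 0 0 0 0 0",
)

```text
time: 27.15
ee_pos: [494.4, 212.6, 40.2]
ee_rot: [0.0, 0.036, 0.999, -0.0]
ft_force: [-2.8, -0.5, 13.1]
finger_gap: 0.0
finger_force: 6.6
```

Emit:
move_arm(
  commands="0 0 0 0.01 0; 0 0 0 0.01 0; 0 0 0 0 0; 0 0 0 0 0; 0 0 0 0 0; 0 0 0 0 0; 0 0 0 0 0; 0 0 0 0 0; 0 0 0 0 0; 0 0 0 0 0",
)

```text
time: 28.15
ee_pos: [494.4, 212.6, 39.8]
ee_rot: [0.0, 0.036, 0.999, -0.0]
ft_force: [-3.1, -0.8, 14.5]
finger_gap: 0.0
finger_force: 7.2
```

Force now climbs steeply, which looks like the hard stop. I ease off slowly and test the catch.

Emit:
move_arm(
  commands="0 0 0 -0.02 0; 0 0 0 -0.02 0; 0 0 0 -0.02 0; 0 0 0 -0.02 0; 0 0 0 -0.02 0; 0 0 0 -0.02 0; 0 0 0 -0.02 0; 0 0 0 -0.02 0; 0 0 0 0 0; 0 0 0 0 0",
)

```text
time: 29.15
ee_pos: [494.3, 212.6, 44.1]
ee_rot: [0.0, 0.036, 0.999, -0.0]
ft_force: [-2.5, -0.6, 9.9]
finger_gap: -0.1
finger_force: 5.2
```

Emit:
move_arm(
  commands="0 0 0 -0.01 0; 0 0 0 -0.01 0; 0 0 0 -0.01 0; 0 0 0 -0.01 0; 0 0 0 -0.01 0; 0 0 0 0 0; 0 0 0 0 0; 0 0 0 0 0; 0 0 0 0 0; 0 0 0 0 0",
)

```text
time: 30.15
ee_pos: [494.3, 212.6, 45.5]
ee_rot: [0.0, 0.036, 0.999, -0.0]
ft_force: [-1.6, -1.0, 9.1]
finger_gap: -0.2
finger_force: 4.5
```

Still loaded, so it is not caught yet. I'll look at the geometry before pressing further.

Run:
```python
from m import *
d=snap('side'); cv2.imwrite('pics/side2.png',cv2.resize(d['image'][150:240,220:340],None,fx=6.5,fy=6.5,interpolation=2)[...,::-1])
t=snap('top')
for o in trap(t):
    if 190<o[0][0]<240 and 170<o[0][1]<260: print(o,cv2.boxPoints(o[1]).round(1).tolist())
w=pts(d)
hsv=d['image'].max(-1); m=(hsv<80)&(abs(w[...,0]-520)<50)&(abs(w[...,1]-210)<40)&(w[...,2]>5)&(w[...,2]<90)
v,u=np.where(m);
```

```text
(array([222., 196.]), ((570.5242309570312, 206.04922485351562), (102.70919036865234, 65.50677490234375), 0.8636864423751831), np.float64(12.135739819869286)) [[518.7000122070312, 238.0], [519.7000122070312, 172.5], [622.4000244140625, 174.10000610351562], [621.4000244140625, 239.60000610351562]]
```

View pics/side2.png

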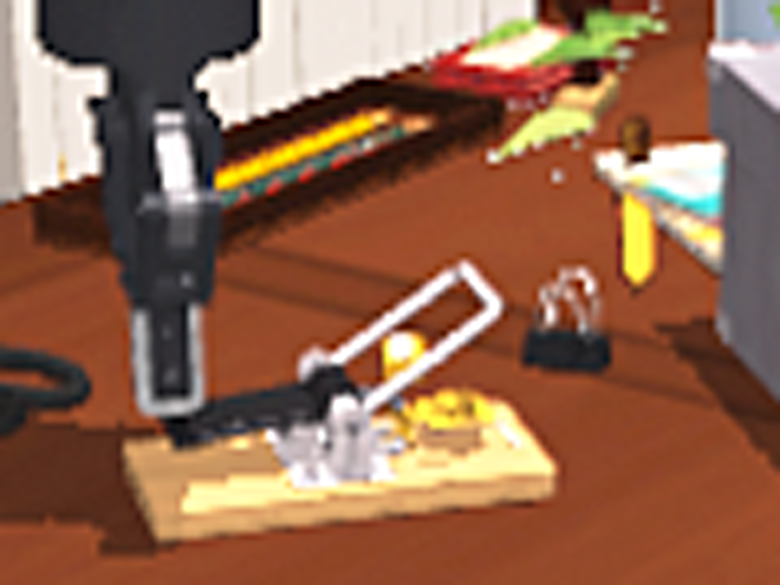

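The side view shows the fingertip (170,405) pressing at the rear of the black lever (180–330, 400). The lever is a little below level, and the trap has not shifted. The climb was therefore the resistance just before the catch, so I press back and go on in finer steps.

Emit:
move_arm(
  commands="0 0.02 0 0.02 0; 0 0 0 0.02 0; 0 0 0 0.02 0; 0 0 0 0.02 0; 0 0 0 0.02 0; 0 0 0 0.02 0; 0 0 0 0.02 0; 0 0 0 0.02 0; 0 0 0 0.01 0; 0 0 0 0 0",
)

```text
time: 31.25
ee_pos: [494.4, 212.7, 40.8]
ee_rot: [0.001, 0.036, 0.999, -0.0]
ft_force: [-2.4, -1.3, 12.5]
finger_gap: -0.4
finger_force: 6.0
```

```bash
python3 s.py
```

```text
t 31.25 pos [494.37 212.67  40.78] yaw -0.0726 trap xy -56.3 -0.4 F [-2.4  -1.27 12.52] gap -0.35907976951736165
```

Emit:
move_arm(
  commands="0 0 0 0.01 0; 0 0 0 0.01 0; 0 0 0 0.01 0; 0 0 0 0.01 0; 0 0 0 0.01 0; 0 0 0 0 0; 0 0 0 0 0; 0 0 0 0 0; 0 0 0 0 0; 0 0 0 0 0",
)

```text
time: 32.25
ee_pos: [494.4, 212.7, 39.6]
ee_rot: [0.001, 0.036, 0.999, -0.0]
ft_force: [-1.3, -1.1, 14.0]
finger_gap: 0.1
finger_force: 7.4
```

Emit:
move_arm(
  commands="0 0 0 0.01 0; 0 0 0 0 0; 0 0 0 0 0; 0 0 0 0.005 0; 0 0 0 0 0; 0 0 0 0 0; 0 0 0 0 0; 0 0 0 0 0; 0 0 0 0 0; 0 0 0 0 0",
)

```text
time: 33.25
ee_pos: [494.4, 212.7, 39.3]
ee_rot: [0.001, 0.036, 0.999, -0.0]
ft_force: [-2.2, -2.1, 15.6]
finger_gap: -0.3
finger_force: 7.9
```

15.8 N is above any pre-catch force, so this must be the stop. The earlier ease-off probably ended right at the catch. I ease slowly, and further this time.

Emit:
move_arm(
  commands="0 0 0 -0.03 0; 0 0 0 -0.03 0; 0 0 0 -0.03 0; 0 0 0 -0.03 0; 0 0 0 -0.03 0; 0 0 0 -0.03 0; 0 0 0 -0.03 0; 0 0 0 -0.02 0; 0 0 0 -0.02 0; 0 0 0 0 0",
)

```text
time: 34.25
ee_pos: [494.3, 212.7, 46.0]
ee_rot: [0.001, 0.036, 0.999, -0.0]
ft_force: [-1.3, -0.8, 8.0]
finger_gap: -0.3
finger_force: 3.8
```

Emit:
move_arm(
  commands="0 0 0 -0.01 0; 0 0 0 -0.01 0; 0 0 0 -0.01 0; 0 0 0 -0.01 0; 0 0 0 -0.01 0; 0 0 0 -0.01 0; 0 0 0 0 0; 0 0 0 0 0; 0 0 0 0 0; 0 0 0 0 0",
)

```text
time: 35.25
ee_pos: [494.0, 213.0, 47.2]
ee_rot: [0.0, 0.036, 0.999, 0.0]
ft_force: [2.9, -2.0, 2.7]
finger_gap: -0.2
finger_force: 1.7
```

Load is transferring to the catch. I ease off completely, then clear.

Emit:
move_arm(
  commands="0 0 0 -0.01 0; 0 0 0 -0.01 0; 0 0 0 -0.01 0; 0 0 0 -0.01 0; 0 0 0 -0.02 0; 0 0 0 -0.02 0; 0 0 0 -0.04 0; 0 0 0 -0.05 0; 0 0 0 -0.1 0; 0 0 0 -0.2 0",
)

```text
time: 36.25
ee_pos: [493.5, 213.0, 61.3]
ee_rot: [-0.0, 0.036, 0.999, -0.0]
ft_force: [-0.3, 0.8, -0.5]
finger_gap: 0.2
finger_force: 0.0
```

```bash
python3 s.py
python3 - <<'E'
from m import *
t=snap('top')
for o in trap(t):
    if 190<o[0][0]<240 and 170<o[0][1]<260: print(o,cv2.boxPoints(o[1]).round(1).tolist())
E
```

```text
t 36.25 pos [493.55 212.99  61.34] yaw -0.0719 trap xy -57.2 -0.1 F [-0.3   0.76 -0.53] gap 0.1630787780976735
(array([218., 198.]), ((570.2471923828125, 206.4724884033203), (66.9970474243164, 105.3697280883789), 89.0286865234375), np.float64(12.137674230900302)) [[517.0, 173.89999389648438], [622.4000244140625, 172.10000610351562], [623.5, 239.10000610351562], [518.0999755859375, 240.89999389648438]]
```

Trap is set, with zero contact force. Now I move behind the rear edge with the fingers partly opened, to get two contacts on it.

Emit:
move_arm(
  commands="0 0.2 0 0 0; 0 0.4 0 0 0; 0 0.4 0 0 0; 0 0.3 0 0 0.09; 0.3 0 0 0.2 0; 0.3 0 0 0.3 0; 0.3 0 0 0.4 0; 0.3 0 0 0.4 0; 0.3 0 0 0.15 0; 0.3 0 0 0 0",
)

```text
time: 37.3
ee_pos: [454.4, 215.5, 16.5]
ee_rot: [-0.001, 0.043, 0.999, -0.001]
ft_force: [0.6, 0.2, 0.2]
finger_gap: 25.5
finger_force: 0.0
```

```bash
python3 s.py
python3 - <<'E'
from m import *
d=snap('side'); cv2.imwrite('pics/side3.png',cv2.resize(d['image'][150:240,220:340],None,fx=6.5,fy=6.5,interpolation=2)[...,::-1])
w=pts(snap('top')); w=w[150:300,170:280].reshape(-1,3)
E
```

```text
t 37.3 pos [454.41 215.55  16.54] yaw -0.0855 trap xy -96.4 -0.4 F [0.63 0.23 0.16] gap 25.523198834083917
```

View pics/side3.png

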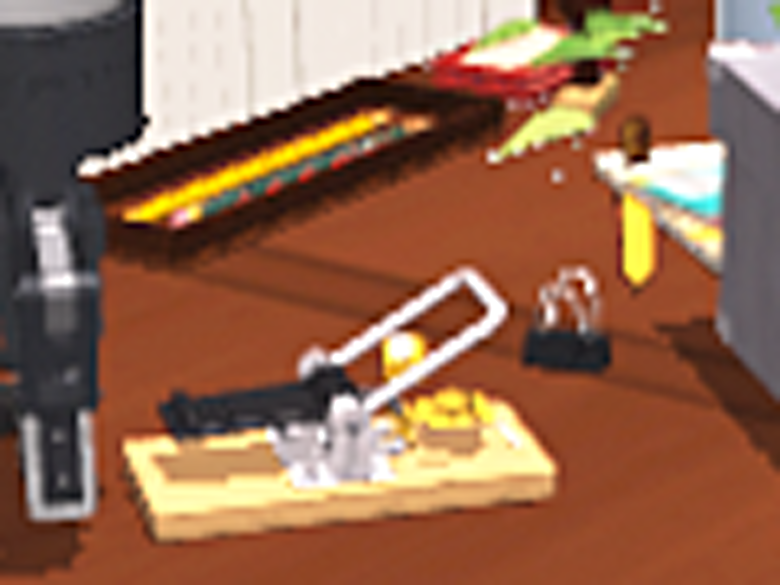

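The picture shows the strike bar raised (460,270), the lever held level (165–330, 405) and the finger standing behind the rear edge (60,510). I approach and push gently.

Emit:
move_arm(
  commands="0.3 -0.1 0 0 0; 0.3 -0.1 0 0 0; 0.3 -0.1 0 0 0; 0.3 -0.06 0 0 0; 0.3 -0.04 0 0 0; 0.3 -0.04 0 0 0; 0.3 -0.04 0 0 0; 0.3 -0.04 0 0 0; 0.3 -0.04 0 0 0; 0.3 -0.04 0 0 0",
)

```text
time: 38.4
ee_pos: [470.8, 214.5, 17.6]
ee_rot: [-0.002, 0.042, 0.999, -0.0]
ft_force: [-5.1, 0.5, 2.2]
finger_gap: 25.5
finger_force: 2.5
```

```bash
python3 s.py
```

```text
t 38.4 pos [470.84 214.52  17.59] yaw -0.084 trap xy -79.9 -0.2 F [-5.06  0.52  2.22] gap 25.466631502431106
```

Emit:
move_arm(
  commands="0.3 -0.05 0 0 0; 0.3 -0.07 0 0 0; 0.3 -0.09 0 0 0; 0.3 -0.1 0 0 0; 0.3 -0.1 0 0 0; 0.3 -0.1 0 0 0; 0.3 -0.1 0 0 0; 0.3 -0.1 0 0 0; 0.3 -0.1 0 0 0; 0.3 -0.08 0 0 0",
)

```text
time: 39.4
ee_pos: [499.8, 211.8, 17.7]
ee_rot: [0.0, 0.043, 0.999, -0.0]
ft_force: [-3.6, -0.4, 0.8]
finger_gap: 25.6
finger_force: 1.7
```

```bash
python3 s.py
python3 - <<'E'
from m import *
t=snap('top')
for o in trap(t):
    if 170<o[0][0]<260 and 130<o[0][1]<260: print(o,cv2.boxPoints(o[1]).round(1).tolist())
E
```

```text
t 39.4 pos [499.84 211.79  17.7 ] yaw -0.086 trap xy -50.8 -0.9 F [-3.56 -0.41  0.77] gap 25.606509141715097
(array([225., 192.]), ((589.272705078125, 202.34092712402344), (67.40161895751953, 124.5119400024414), 83.96429443359375), np.float64(11.980383052371735)) [[523.7999877929688, 175.39999389648438], [647.5999755859375, 162.3000030517578], [654.7000122070312, 229.3000030517578], [530.9000244140625, 242.39999389648438]]
```

Emit:
move_arm(
  commands="0.3 -0.1 0 0 0; 0.3 -0.1 0 0 0; 0.3 -0.1 0 0 0; 0.3 -0.12 0 0 0; 0.3 -0.12 0 0 0; 0.3 -0.12 0 0 0; 0.3 -0.12 0 0 0; 0.3 -0.12 0 0 0; 0.3 -0.1 0 0 0; 0.3 -0.1 0 0 0",
)

```text
time: 40.45
ee_pos: [532.5, 209.2, 17.7]
ee_rot: [-0.0, 0.043, 0.999, 0.0]
ft_force: [-3.4, 0.4, 0.4]
finger_gap: 25.4
finger_force: 1.6
```

Emit:
move_arm(
  commands="0.3 -0.1 0 0 0; 0.3 -0.1 0 0 0; 0.3 -0.1 0 0 0; 0.3 -0.1 0 0 0; 0.3 -0.1 0 0 0; 0.3 -0.1 0 0 0; 0.3 -0.08 0 0 0; 0.3 -0.06 0 0 0; 0.3 -0.05 0 0 0; 0.3 -0.03 0 0 0",
)

```text
time: 41.45
ee_pos: [556.8, 207.1, 17.7]
ee_rot: [-0.0, 0.043, 0.999, 0.0]
ft_force: [-2.5, -0.0, 0.4]
finger_gap: 25.7
finger_force: 1.6
```

```bash
python3 s.py
python3 - <<'E'
from m import *
t=snap('top')
for o in trap(t):
    if 170<o[0][0]<260 and 100<o[0][1]<260: print(o,cv2.boxPoints(o[1]).round(1).tolist())
w=pts(snap('side')); q=w.reshape(-1,3)
q=q[(q[:,0]>690)&(q[:,0]<760)&(q[:,1]>20)&(q[:,1]<300)&(q[:,2]>20)&(q[:,2]<75)]
# robust line x = a + b*(y-195)
b=np.polyfit(q[:,1]-195,q[:,0],1)
for _ in range(5):
    r=q[:,0]-np.polyval(b,q[:,1]-195); k=abs(r-np.median(r))<6; b=np.polyfit(q[k,1]-195,q[k,0],1)
print('face slope,x@195',b,k.sum(),len(q))
E
```

```text
t 41.45 pos [556.84 207.13  17.73] yaw -0.0855 trap xy 6.4 -1.4 F [-2.48 -0.01  0.4 ] gap 25.691085610512868
(array([217., 160.]), ((675.4476318359375, 203.30284118652344), (47.90612030029297, 44.5987548828125), 88.35513305664062), np.float64(12.354587915643947)) [[652.5, 180.0], [697.0999755859375, 178.6999969482422], [698.4000244140625, 226.60000610351562], [653.7999877929688, 227.89999389648438]]
face slope,x@195 [8.87465029e-02 7.24780828e+02] 969 982
```

Emit:
move_arm(
  commands="0.3 -0.05 0 0 0; 0.3 -0.06 0 0 0; 0.3 -0.06 0 0 0; 0.3 -0.05 0 0 0; 0.3 -0.05 0 0 0; 0.3 -0.04 0 0 0; 0.3 -0.03 0 0 0; 0.3 -0.02 0 0 0; 0.3 -0.02 0 0 0; 0.3 -0.02 0 0 0",
)

```text
time: 42.55
ee_pos: [568.7, 206.1, 17.7]
ee_rot: [-0.0, 0.043, 0.999, 0.0]
ft_force: [-3.4, 1.0, 0.5]
finger_gap: 25.5
finger_force: 1.7
```

Emit:
move_arm(
  commands="0.3 -0.01 0 0 0; 0.3 -0.01 0 0 0; 0.3 -0.01 0 0 0; 0.3 -0.01 0 0 0; 0.3 -0.01 0 0 0; 0.3 -0.01 0 0 0; 0.3 -0.01 0 0 0; 0.3 0 0 0 0; 0.3 0 0 0 0; 0.3 0 0 0 0",
)

```text
time: 43.55
ee_pos: [571.0, 206.0, 17.8]
ee_rot: [0.0, 0.043, 0.999, 0.0]
ft_force: [-3.1, -0.1, -0.4]
finger_gap: 25.3
finger_force: 1.4
```

Front is at about 721, with no box contact yet. I go on in small steps.

Emit:
move_arm(
  commands="0.3 -0.01 0 0 0; 0.3 -0.01 0 0 0; 0.3 -0.01 0 0 0; 0.3 -0.01 0 0 0; 0.3 -0.01 0 0 0; 0.3 0 0 0 0; 0.3 0 0 0 0; 0.3 0 0 0 0; 0.3 0 0 0 0; 0.3 0 0 0 0",
)

```text
time: 44.55
ee_pos: [572.5, 205.8, 17.7]
ee_rot: [0.0, 0.043, 0.999, 0.0]
ft_force: [-3.2, 0.2, 0.4]
finger_gap: 25.6
finger_force: 1.2
```

Emit:
move_arm(
  commands="0.3 -0.01 0 0 0; 0.3 -0.01 0 0 0; 0.3 -0.01 0 0 0; 0.3 -0.01 0 0 0; 0.3 -0.01 0 0 0; 0.3 0 0 0 0; 0.3 0 0 0 0; 0.3 0 0 0 0; 0.3 0 0 0 0; 0.3 0 0 0 0",
)

```text
time: 45.55
ee_pos: [573.7, 205.8, 17.7]
ee_rot: [-0.0, 0.043, 0.999, 0.0]
ft_force: [-5.0, 0.6, 1.6]
finger_gap: 25.5
finger_force: 2.3
```

Emit:
move_arm(
  commands="0.3 -0.01 0 0 0; 0.3 -0.01 0 0 0; 0.3 -0.01 0 0 0; 0.3 0 0 0 0; 0.3 0 0 0 0; 0.3 0 0 0 0; 0.3 0 0 0 0; 0.3 0 0 0 0; 0.3 0 0 0 0; 0.3 0 0 0 0",
)

```text
time: 46.55
ee_pos: [573.7, 205.7, 17.7]
ee_rot: [-0.001, 0.043, 0.999, -0.0]
ft_force: [-5.5, 0.1, 2.3]
finger_gap: 25.7
finger_force: 3.1
```

The trap is against the box: the tool has stopped while the force rises. I back off and check.

Emit:
move_arm(
  commands="0.3 0.02 0 0 0; 0.3 0.03 0 0 0; 0.3 0.05 0 0 0; 0.3 0.1 0 0 0; 0.3 0.3 0 0 0; 0.3 0.5 0 0 0; 0.3 0.5 0 0 0; 0.3 0.5 0 -0.3 0; 0.3 0.5 0 -0.5 0; 0.3 0 0 -0.5 0",
)

```text
time: 47.55
ee_pos: [497.1, 212.5, 57.0]
ee_rot: [-0.001, 0.041, 0.999, -0.0]
ft_force: [0.6, 0.5, -0.6]
finger_gap: 25.4
finger_force: 0.0
```

Emit:
move_arm(
  commands="0.3 0.5 0 -0.5 0; 0.3 0.5 0 -0.5 0; 0.3 0.5 0 -0.5 0; 0.3 0.5 0 0 0; 0.3 0 0 0 0; 0.3 0 0 0 0; 0.3 0 0 0 0; 0.3 0 0 0 0; 0.3 0 0 0 0; 0.3 0 0 0 0",
)

```text
time: 48.55
ee_pos: [440.5, 217.0, 101.6]
ee_rot: [-0.0, 0.043, 0.999, 0.0]
ft_force: [-0.3, 0.0, 0.3]
finger_gap: 26.0
finger_force: 0.0
```

```bash
python3 s.py
python3 - <<'E'
from m import *
t=snap('top')
for o in trap(t):
    if 170<o[0][0]<260 and 100<o[0][1]<260: print(o,cv2.boxPoints(o[1]).round(1).tolist())
d=snap('side')
cv2.imwrite('pics/fin.png',np.vstack([cv2.resize(t['image'][120:240,150:330],(480,320)),cv2.resize(d['image'][150:260,240:405],(480,280))])[...,::-1])
E
```

```text
t 48.55 pos [440.48 217.02 101.55] yaw -0.086 trap xy -110.4 0.1 F [-0.3   0.04  0.32] gap 26.029559958470706
(array([220., 173.]), ((652.0484619140625, 196.71734619140625), (70.02040100097656, 140.3111572265625), 84.72128295898438), np.float64(12.226853641543926)) [[579.0, 168.3000030517578], [718.7000122070312, 155.39999389648438], [725.0999755859375, 225.10000610351562], [585.4000244140625, 238.0]]
```

View pics/fin.png

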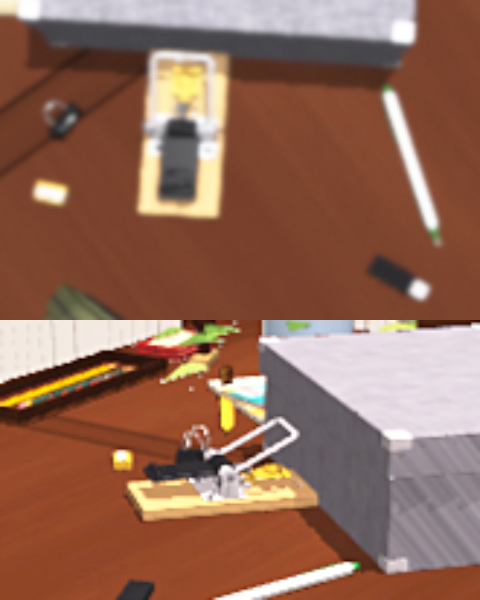

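The trap is still set, with its bar raised at (295,430) in the lower view. Its pedal end stands square against the box side (upper view, 190,55), and the bystanders are where they were. I hand it in.

```bash
python3 -c "
from cell import ticket
print(ticket.finish_job())"
```

```text
the job is handed in; nothing more can be done
None
```

The trap is set on its catch and stands square against the box side. The highest force I read was about 16 N, under the 18 N limit, and the other things on the desk look unmoved. The job is handed in, but the hand-in returned no verdict.

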